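Tip the carton down into the desk tray and push it home

TASK

The blue biscuit carton was left standing on its end in the long channel of the wooden desk tray, where it sticks up and will get knocked over. Push it over with the fingertips so that it lies flat on its broad side along the channel, then push it along until it sits fully home against the end wall with the blue bar, leaving the other end of the channel free. Only push it: do not grip or lift the carton, do not shove it hard, and leave the highlighter in the tray and everything else on the desk where it is.

Things in the scene. Friction and masses are not known exactly. Their poses are not given: they have to be found in the camera images.
- carton: printed blue biscuit carton, a loose rigid box 64 x 226 x 46 mm (its own x, y, z), 0.08 to 0.17 kg. Origin: centre of one 64 x 226 face (the underside when it lies flat); y runs along its length, z is normal to the broad side. At the start it stands on one end with y up, and its z points away from the blue-bar end (to the tray's -x): tipped towards the blue bar it comes to lie with z up, 46 mm high. It has to lean about 12 degrees before it falls by itself
- carton_centre (a point): the middle of the carton; 117 mm above the desk when it stands in the tray, 27 mm when it lies flat in it
- carton_foot (a point): centre of the 64 x 46 mm end on which the carton stands at first
- carton_top (a point): centre of the other end, on top at first, 230 mm above the desk
- tray: shallow wooden desk tray fixed to the desk, 340 x 129 mm outside, floor 4 mm thick, side walls 20 mm and end walls 26 mm high over the desk, walls 5 mm thick. Origin: on the desk under the middle of its wide channel; x runs along the channel towards the end wall with the blue bar, z up. On the +y side, beyond a 5 mm wall, lies a narrow channel 34 mm wide
- channel_floor (a point): middle of the wide channel, on its floor, 4 mm above the desk. The channel is 330 mm long and 80 mm wide inside (165 mm from here to each end wall, 40 mm to each side wall). The carton first stands 115 to 130 mm from here, towards the end without the blue bar
- home_wall (a point): on the floor of the wide channel (4 mm above the desk), at the middle of the inner face of the end wall with the blue bar; the carton's leading end must come to rest against this wall
- highlighter: yellow highlighter, 114 mm long and 16 mm thick, lying loose in the tray's narrow channel; leave it. Origin: centre of its underside
- glue_stick: yellow and white glue stick standing on the desk, 22 mm across, 88 mm tall; leave it. Origin: centre of its foot
- mint_tin: small green tin, 62 x 94 x 20 mm, lying on the desk; leave it. Origin: centre of its underside
- tape_roll: roll of brown tape lying flat, 93 mm across, 48 mm tall; leave it. Origin: centre of its underside
Mind the look-alikes: they are no part of the job. There is more than one size of the carton; the job needs the larger.

How it is judged:
By the outcome, as a careful person would: the job done as asked, in the order asked, and still so for the second after the job is handed in, with the robot touching nothing.
It also fails if it takes over 38 s, if anything falls off the work surface, if the arm or the gripper's body presses on something with over 40 N, if the wrist force passes 120 N, or if a joint passes its speed limit or range.

ROBOT

A 6-joint arm with a two-finger parallel gripper is mounted at the origin on a cart in front of the work surface, level with it; the furniture and walls round the work are solid. World frame = base frame: x ahead of the robot, y to its left, z up, the work surface at z = 0. Lengths are in m, angles in rad, forces in N, time in s.
With the tool pointing down it reaches from about 0.325 to 0.875 m from the base axis. Payload 4.4 kg.
Tool frame: the origin (TCP) lies midway between the tips of the shut fingers; the grasp point (between the pads) lies 19 mm behind it (grasp_offset is the distance from the TCP to the grasp point, in m); z points along the fingers, y is the line along which they close (so a half turn about z gives the same grasp; the last joint's range is limited). The gripper opens to 85 mm and grips with 20 to 120 N. Pads are 22 mm wide; open, the fingers measure 114 mm over their backs; the gripper's body (76 mm by 85 mm) begins 54 mm behind the grasp point. The pads swing forward as they close: fully open they stand 13 mm farther back than shut.
Start: joints at [1.139, 0.207, 1.542, -0, 1.393, -0.15], TCP at [0.159, 0.552, 0.231] pointing down, gripper open.
Joint ranges: [-2.73, 2.73], [-0.86, 2.22], [0.23, 2.46], [-1.11, 4.25], [0.08, 2.63], [-2.82, 2.82]. Speed limits (rad/s): [2.79, 2.79, 3.14, 3.14, 3.14, 3.14].

INTERFACE

Orientations are given as a unit quaternion [x, y, z, w].
In Python, from workcell import goto, line_to, set_joints, command_gripper, dwell, inverse_kinematics, observe, snapshot, get_calibration, IKError, close_job, grasp_offset gives the robot as it stands. Calls block until the motion is done:
- goto(position, orientation): joint-space move of the TCP to a pose.
- line_to(position, rot=None, speed=0.15): straight line of the TCP; rot=None keeps the orientation; speed is the mean speed in m/s.
- set_joints(angles): joint-space move.
- command_gripper(opening, f_grip=None): opening from 0.0 (shut) to 1.0 (fully open); f_grip is the grip in N (None keeps the last); returns when the fingers have stopped.
- dwell(seconds).
- inverse_kinematics(position, orientation): joint angles nearest the present ones, or None.
- observe(): the state.
- snapshot(name): name is "side" or "top"; returns (picture, depth): 480x640x3 uint8, red, green, blue; 480x640 float32, m along the optical axis (not along the pixel's ray), 0 where there is no reading.
- get_calibration(name): a dict with "mtx" (3x3 intrinsics, pixels), "eye" and "rotation" of the camera in the world. Camera axes: x right, y up, looking along -z (the intrinsics and any distortion apply to the point x, -y, -z); pixel columns grow to the right and rows downward; lengths in m; the calibration is good to about 2 mm. A picture is of the moment at which its call begins. get_calibration takes no time and is no camera call.
A pose or a line that the arm cannot do raises IKError and nothing moves.
- close_job(): hands the job in; it is judged then, once.
The state is a dict: "t": time; "joint_pos": joint angles; "qd": joint speeds; "joint_efforts": joint torques, N m; "position": TCP position; "orientation": TCP orientation; "force": force on the tool from outside, world axes, zero at the start; "ft_torque": the same for the moment, N m; "finger_gap": opening from 0.0 (shut) to 1.0 (fully open); "gripper_force": force on a finger pad.
Only numpy, scipy, OpenCV 4.12 (cv2) and the standard library are available. Lean on these libraries where they do the work, as an engineer would, in place of code of your own. Each camera call takes 0.05 s, during which the arm holds its last target. There are 200 camera calls.

## Working session

There is one attempt and no reset: what is moved stays moved. The work goes in short steps, each a Python script; the robot and the scene stay as the last script left them, time stands still between calls to the robot, and variables do not carry over. Pictures are saved under pics/ and viewed, at most 10 in all, crops included, and the job is handed in when it is done.

```bash
mkdir -p pics; ls; python3 - <<'E'
from workcell import *
import cv2,numpy as np
for n in("top","side"):
    p,d=snapshot(n); np.savez(f"{n}0.npz",p=p,d=d); cv2.imwrite(f"pics/{n}0.png",p[:,:,::-1])
    c=get_calibration(n); print(n,{k:np.round(v,3).tolist() if not isinstance(v,str) else v for k,v in c.items()})
    print((d>0).mean())
o=observe();print(o["t"],o["position"],o["orientation"],o["force"])
E
```

```text
pics
top {'mtx': [[490.006, 0.0, 332.097], [0.0, 490.006, 238.666], [0.0, 0.0, 1.0]], 'eye': [0.357, -0.024, 1.452], 'rotation': [0.075, -0.061, -0.695, 0.713]}
0.996015625
side {'mtx': [[538.76, 0.0, 324.763], [0.0, 538.76, 233.32], [0.0, 0.0, 1.0]], 'eye': [0.444, 1.036, 0.909], 'rotation': [-0.037, 0.454, 0.888, -0.059]}
0.9960546875
0.1 [0.1590619  0.55184374 0.23021802] [ 1.39941343e-01  9.90159236e-01 -1.00376052e-03 -3.16328986e-04] [-0.27843189  0.5308487  -0.23271195]
```

View pics/top0.png

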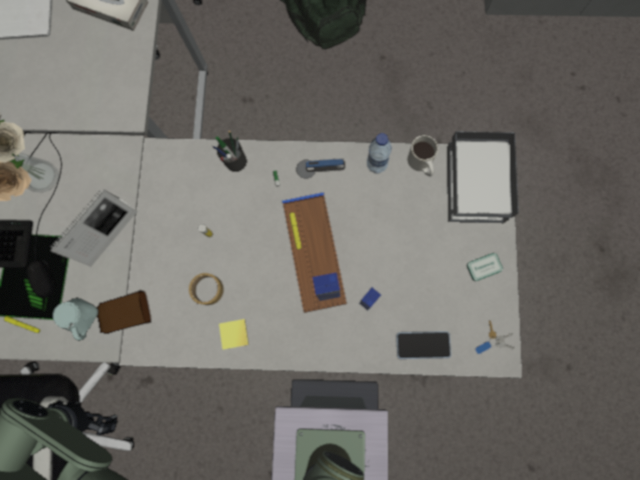

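View pics/side0.png

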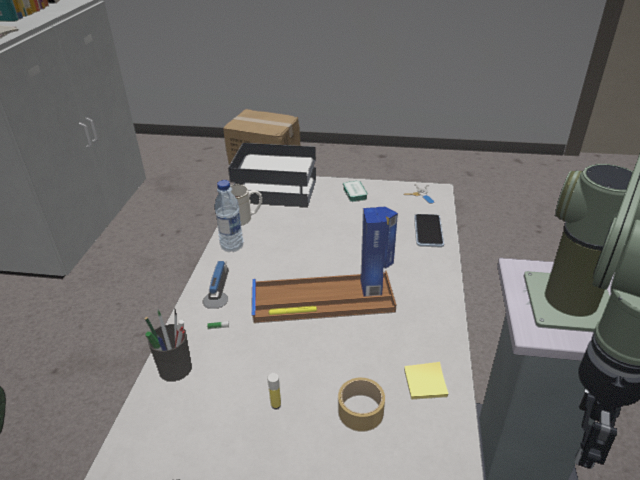

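The top view shows the tray with its blue bar at the far end (303,198) and the highlighter at (295,230). There are two blue cartons: a tall one standing in the tray (top 326,287; side 378,250), and a small one on the desk at top (371,299), hidden behind the tall one in the side view. The tall one in the channel fits the description.

```bash
cat > h.py <<'E'
from workcell import *
import cv2,numpy as np
from scipy.spatial.transform import Rotation as R
def cloud(n,d):
    c=get_calibration(n);K=np.array(c["mtx"]);v,u=np.mgrid[:480,:640]
    P=np.stack([(u-K[0,2])/K[0,0]*d,-(v-K[1,2])/K[1,1]*d,-d],-1)
    return P@R.from_quat(c["rotation"]).as_matrix().T+np.array(c["eye"])
def hsv(p): return cv2.cvtColor(p,cv2.COLOR_RGB2HSV)
E
python3 - <<'E'
from h import *
a=np.load("top0.npz");p,d=a["p"],a["d"];W=cloud("top",d);H=hsv(p)
print("desk z",W[200:210,350:400,2].mean(), W[330,280])
blue=((H[...,0]>105)&(H[...,0]<130)&(H[...,1]>130)).astype(np.uint8)
wood=((H[...,0]<15)&(H[...,1]>90)).astype(np.uint8)
def boxes(m,nm,amin=25):
    n,l,s,c=cv2.connectedComponentsWithStats(m)
    for i in range(1,n):
        if s[i,4]>amin and 190<c[i][1]<320 and 250<c[i][0]<400:
            q=W[l==i]; print(nm,s[i],"mean",q.mean(0).round(3),"zmin/max",np.percentile(q[:,2],[2,50,98]).round(3))
            for lo,hi in((.21,.26),(-.01,.06)):
                t=q[(q[:,2]>lo)&(q[:,2]<hi)]
                if len(t)>20:
                    r=cv2.minAreaRect((t[:,:2]*1000).astype(np.float32)); print("  ",lo,len(t),r,t.mean(0).round(4)); print(cv2.boxPoints(r).round(0).tolist())
boxes(blue,"blue");boxes(wood,"wood",500)
# union of tray pixels
reg=np.zeros_like(wood);reg[185:315,275:352]=1
m=((wood|blue)&reg).astype(bool)&(W[...,2]<.04)&(W[...,2]>-.01)
r=cv2.minAreaRect((W[m][:,:2]*1000).astype(np.float32));print("tray",r,cv2.boxPoints(r).round(0).tolist())
a=np.load("side0.npz");p2,d=a["p"],a["d"];W2=cloud("side",d);H2=hsv(p2)
b=(H2[...,0]>105)&(H2[...,0]<130)&(H2[...,1]>130);b[:, :350]=0;b[:,400:]=0;b[:200]=0;b[300:]=0
q=W2[b];print("side carton z",np.percentile(q[:,2],[1,99]));t=q[q[:,2]>.22];print(len(t),t.mean(0),cv2.boxPoints(cv2.minAreaRect((t[:,:2]*1000).astype(np.float32))).round())
q2=W2[(H2[...,0]<15)&(H2[...,1]>90)&(W2[...,2]<.035)&(abs(W2[...,1])<.2)&(W2[...,2]>-.01)&(W2[...,0]>.3)&(W2[...,0]<.75)]
print("tray side",cv2.boxPoints(cv2.minAreaRect((q2[:,:2]*1000).astype(np.float32))).round().tolist())
A=cv2.resize(p[180:330,270:400],(520,600),interpolation=cv2.INTER_CUBIC);B=cv2.resize(p2[195:335,340:405],(279,600),interpolation=cv2.INTER_CUBIC)
cv2.imwrite("pics/c.png",np.hstack([A,B])[:,:,::-1])
E
```

```text
desk z 0.0016260295507234779 [0.36341683 0.15328237 0.00205924]
blue [284 194  38   8  54] mean [0.757 0.104 0.028] zmin/max [0.022 0.028 0.035]
   -0.01 54 ((756.3760375976562, 101.08711242675781), (7.110803127288818, 113.86569213867188), 11.981212615966797) [0.7565 0.1037 0.0279]
[[741.0, 156.0], [765.0, 45.0], [772.0, 46.0], [748.0, 158.0]]
blue [314 274  24  19 340] mean [0.479 0.016 0.241] zmin/max [0.225 0.23  0.235]
   0.21 337 ((479.7588806152344, 16.778907775878906), (39.4907112121582, 53.9891357421875), 12.47249698638916) [0.48   0.0167 0.2299]
[[455.0, 39.0], [466.0, -14.0], [505.0, -5.0], [493.0, 47.0]]
blue [363 290  16  16 128] mean [ 0.453 -0.099  0.163] zmin/max [0.157 0.163 0.168]
wood [ 284  197   62  115 3519] mean [0.603 0.064 0.009] zmin/max [-0.003  0.003  0.023]
   -0.01 3509 ((594.861572265625, 62.98012161254883), (335.1404724121094, 123.32393646240234), 13.430379867553711) [0.6033 0.0647 0.0045]
[[418.0, 84.0], [446.0, -36.0], [772.0, 42.0], [744.0, 162.0]]
tray ((596.3848876953125, 63.343875885009766), (338.27276611328125, 123.32393646240234), 13.430378913879395) [[418.0, 84.0], [446.0, -36.0], [775.0, 43.0], [747.0, 163.0]]
side carton z [0.05225614 0.23452992]
301 [0.48041598 0.0220963  0.23135252] [[453.  49.]
 [466. -14.]
 [509.  -5.]
 [496.  58.]]
tray side [[416.0, 97.0], [446.0, -36.0], [771.0, 38.0], [741.0, 171.0]]
```

View pics/c.png

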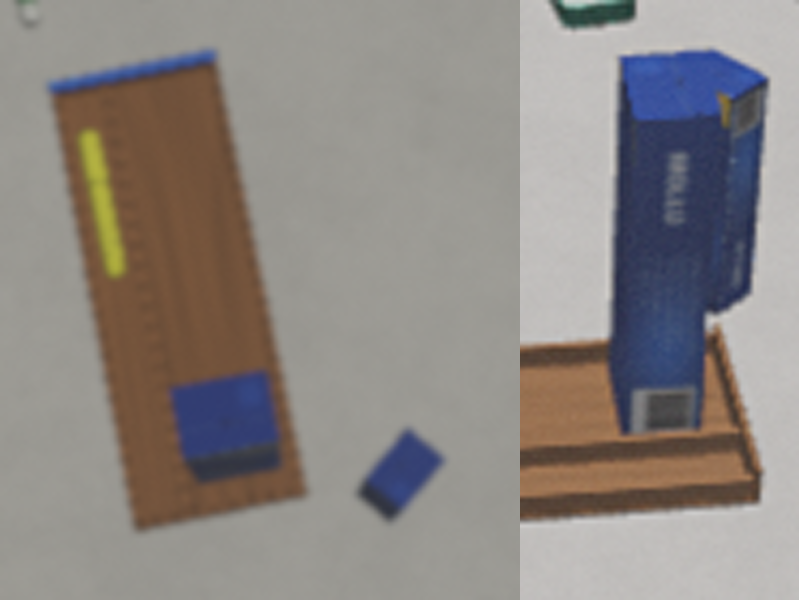

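The crop confirms the target. The tall carton (z≈0.23) stands in the wide channel, 125 mm from the tray centre, and the small one (z≈0.16) stands outside on the desk. I'll move now and tip it slowly with the shut fingertips at 0.195 m height.

```bash
cat >> h.py <<'E'
YAW=np.deg2rad(13.1);C=np.array([.6016,.0466]);U=np.array([np.cos(YAW),np.sin(YAW)]);N=np.array([-U[1],U[0]])
Q=R.from_matrix(np.column_stack([[-U[0],-U[1],0],[-N[0],-N[1],0],[0,0,1]])@np.diag([1,-1,-1])).as_quat()
Q=np.array([np.cos(YAW/2+np.pi/2),np.sin(YAW/2+np.pi/2),0,0])  # tool x = -U, z down
def P(s,z,n=0.): return [*(C+s*U+n*N),z]
def st(m):
    o=observe();f=np.array(o["force"]);print(m,"t%.2f"%o["t"],np.round(o["position"],4),"F",f.round(2),"Fu %.2f"%(f[:2]@U),"s %.4f"%((np.array(o["position"][:2])-C)@U));return f[:2]@U
def pics(tag):
    for n in("top","side"):
        p,d=snapshot(n);np.savez(f"{n}{tag}.npz",p=p,d=d)
E
python3 - <<'E'
from h import *
line_to([.2,.50,.33],speed=.25);command_gripper(0.0,30)
goto(P(-.190,.32),Q);st("above")
line_to(P(-.190,.195),speed=.12);st("down")
line_to(P(-.150,.195),speed=.04);st("contact?")
for s in(-.135,-.12):line_to(P(s,.195),speed=.05);st("push")
pics(1)
a=np.load("top1.npz")["p"];b=np.load("side1.npz")["p"]
cv2.imwrite("pics/1.png",np.hstack([cv2.resize(a[170:330,260:400],(400,457)),cv2.resize(b[180:340,240:410],(400,457))])[:,:,::-1])
E
```

```text
above t3.45 [0.4166 0.004  0.3201] F [-0.35 -0.68  0.39] Fu -0.50 s -0.1898
down t4.64 [0.4172 0.0034 0.1958] F [-0.18  0.5   0.32] Fu -0.06 s -0.1893
contact? t5.79 [0.4553 0.0126 0.1949] F [-0.28  0.14 -0.22] Fu -0.24 s -0.1502
push t6.24 [0.4703 0.0161 0.1949] F [ 0.33 -0.22  0.6 ] Fu 0.27 s -0.1348
push t6.69 [0.4849 0.0195 0.1949] F [ 0.25  0.18 -0.  ] Fu 0.28 s -0.1198
```

View pics/1.png

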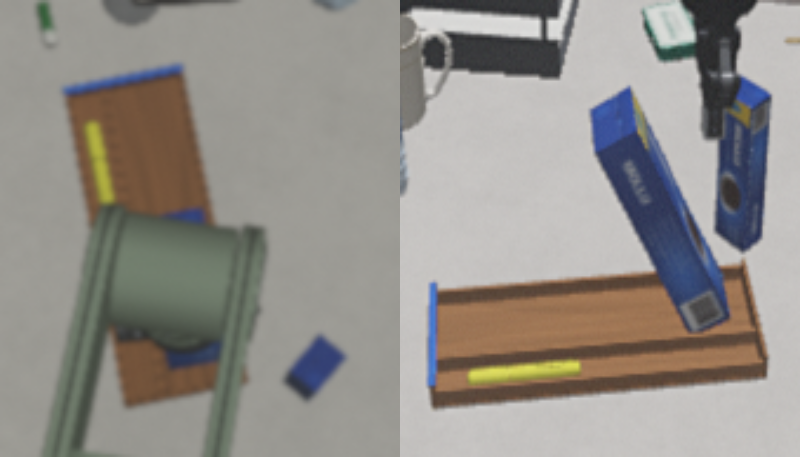

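The side crop shows the carton leaning about 30° towards the blue bar and falling on its own, with the finger already behind it. I'll let it land, lift away and look again.

```bash
python3 - <<'E'
from h import *
dwell(.6);line_to(P(-.150,.25),speed=.2);goto([.33,.18,.28],Q)
pics(2);st("")
a=np.load("top2.npz")["p"];b=np.load("side2.npz")["p"]
cv2.imwrite("pics/2.png",np.hstack([cv2.resize(a[170:330,260:400],(400,457)),cv2.resize(b[180:340,240:410],(400,457))])[:,:,::-1])
for n in("top","side"):
    z=np.load(n+"2.npz");W=cloud(n,z["d"]);H=hsv(z["p"])
    sn=np.stack([(W[...,:2]-C)@U,(W[...,:2]-C)@N],-1)
    m=(H[...,0]>105)&(H[...,0]<130)&(H[...,1]>100)&(abs(sn[...,0])<.158)&(abs(sn[...,1])<.05)&(W[...,2]>.04)&(W[...,2]<.065)
    q=sn[m];print(n,m.sum(),"s",np.percentile(q[:,0],[1,99]).round(4),"n",np.percentile(q[:,1],[1,99]).round(4),"z",np.median(W[m][:,2]),cv2.minAreaRect((q*1000).astype(np.float32)))
E
```

```text
t8.82 [0.3307 0.1792 0.2794] F [0.74 0.14 0.09] Fu 0.75 s -0.2338
top 914 s [-0.0955  0.0966] n [-0.0326  0.0247] z 0.04867030556678065 ((2.050048828125, -4.022918701171875), (58.392189025878906, 197.87901306152344), 89.07412719726562)
side 1193 s [-0.094   0.1198] n [-0.0315  0.0335] z 0.04963694679244646 ((15.08282470703125, 0.3083915710449219), (224.23861694335938, 69.29161834716797), 0.011241774074733257)
```

View pics/2.png

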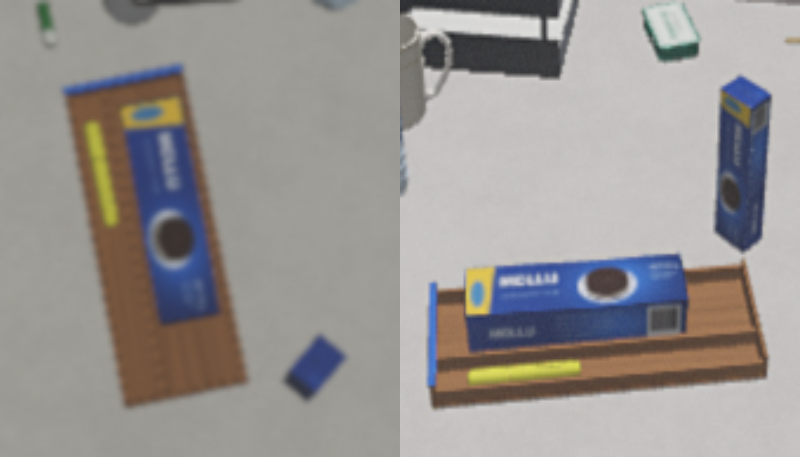

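The carton lies flat on its broad side in the wide channel (z top 0.049). Its rear end is at s≈-0.097 and it is about 35 mm short of the blue bar. The highlighter hasn't moved. I'll go in behind it and push until the wall is felt.

```bash
python3 - <<'E'
from h import *
goto(P(-.133,.15),Q);line_to(P(-.133,.026),speed=.1);b=st("in")
line_to(P(-.084,.026),speed=.04);st("push")
s=-.084
while s<-.060:
    s+=.002;line_to(P(s,.026),speed=.02);f=st("step")-b
    if f<-3: break
line_to(P(s-.03,.026),speed=.08);line_to(P(s-.03,.15),speed=.15);goto([.33,.18,.28],Q)
st("clear");pics(3)
a=np.load("top3.npz")["p"];bb=np.load("side3.npz")["p"]
cv2.imwrite("pics/3.png",np.hstack([cv2.resize(a[170:330,260:400],(400,457)),cv2.resize(bb[180:340,240:410],(400,457))])[:,:,::-1])
z=np.load("side3.npz");W=cloud("side",z["d"]);H=hsv(z["p"]);S=(W[...,:2]-C)@U;T=(W[...,:2]-C)@N
m=(H[...,0]>105)&(H[...,0]<130)&(H[...,1]>100)&(abs(S)<.2)&(abs(T)<.05)&(W[...,2]>.04)&(W[...,2]<.065)
print(np.percentile(S[m],[1,99]),np.median(W[m][:,2]))
E
```

```text
in t11.20 [0.4728 0.0164 0.0267] F [-0.2  -0.15 -0.32] Fu -0.23 s -0.1323
push t12.57 [0.5199 0.0276 0.026 ] F [ 0.12  1.08 -0.29] Fu 0.36 s -0.0839
step t12.82 [0.5219 0.028  0.026 ] F [ 0.03 -0.18  0.1 ] Fu -0.01 s -0.0818
step t13.07 [0.524  0.0285 0.0261] F [-1.04  0.35 -0.33] Fu -0.94 s -0.0797
step t13.32 [0.526  0.029  0.0261] F [-0.18 -0.28  0.22] Fu -0.24 s -0.0777
step t13.57 [0.5279 0.0294 0.0261] F [-0.33 -0.62 -0.59] Fu -0.47 s -0.0757
step t13.82 [0.5298 0.0299 0.026 ] F [-0.4  -0.72 -0.41] Fu -0.55 s -0.0737
step t14.07 [0.5304 0.0301 0.0259] F [-5.72 -2.07  4.25] Fu -6.04 s -0.0731
clear t16.62 [0.3302 0.1796 0.2792] F [-0.94 -0.01 -0.86] Fu -0.92 s -0.2342
[-0.06085016  0.16486776] 0.04968435818610473
```

View pics/3.png

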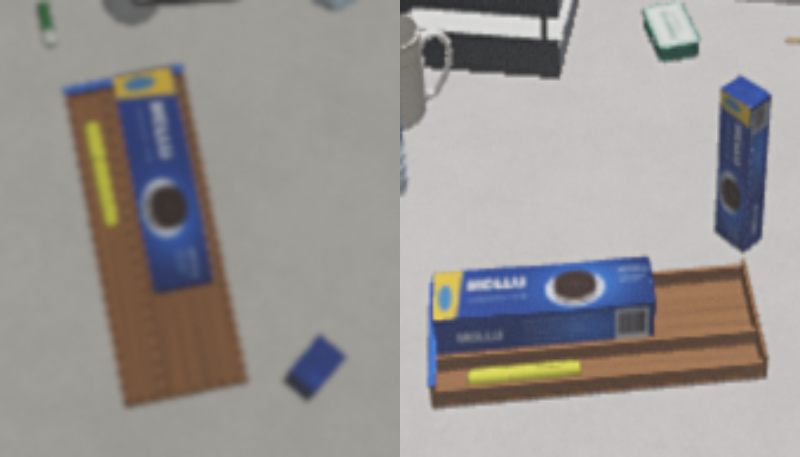

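The carton lies flat against the blue-bar wall, spanning s = -0.061 to 0.165 as expected. The wall contact registered at 6 N, and nothing else has moved. I'm handing in the job.

```bash
python3 -c "
from workcell import *
print(close_job())"
```

```text
the job is handed in; nothing more can be done
None
```

The larger blue carton was tipped over and pushed home: it lies flat along the wide channel against the blue-bar wall, the other end is free, nothing else was seen to move in the final views, and the job was handed in at about 17 s of the 38 s allowed.

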